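# Gauge a mould's guide bushing with a bore probe

## Robot

A 7-joint arm with a two-finger parallel gripper is mounted at the origin on the work surface. World frame = base frame: x ahead of the robot, y to its left, z up, the work surface at z = 0. Lengths are in m, angles in rad, forces in N, time in s.
With the tool pointing down it reaches from about 0.425 to 0.925 m from the base axis. Payload 6.8 kg.
Tool frame: the origin (TCP) lies at the very end of the fingers, on their centre line; the grasp point (between the pads) lies 19 mm behind it (env.pinch_z is the distance from the TCP to the grasp point, in m); z points along the fingers, y is the line along which they close (so a half turn about z gives the same grasp; the last joint's range is limited). The gripper opens to 88 mm and grips with 3 to 60 N. Pads are 20 mm wide; open, the fingers measure 115 mm over their backs; the gripper's body (75 mm by 178 mm) begins 61 mm behind the grasp point.
Start: joints at [-1.252, 0.477, 0.022, 1.555, -0.011, 1.109, -0.083], TCP at [0.279, 0.614, 0.223] pointing down, gripper open.
Joint ranges: [-2.96, 2.96], [-0.34, 2.1], [-1.41, 1.46], [0.24, 2.44], [-1.37, 4.51], [0.17, 1.92], [-2.96, 2.96]. Speed limits (rad/s): [2.39, 2.39, 3.14, 3.14, 3.14, 3.14, 3.14].

## Interface

Orientations are given as a 3x3 rotation matrix whose columns are the frame's x, y, z axes.
In Python, from workcell import env gives the robot as it stands.
- The arm moves only by the tool servo_tool, never from a script. Its argument "steps" is a list of rows, each a list of 7 numbers: the shift along the tool's x, y, z in mm, then the turn, a rotation vector about the tool's x, y, z in units of 5 degrees (1.0 is 5 degrees), then the closure, from 0 (fully open) to 1 (shut). In form: [[x, y, z, wx, wy, wz, grip], ...]. A call has 1 to 12 rows; each row shifts and turns the commanded pose from where the row before left it, along the tool's axes as they then stand; what a row does not reach is not made up. A row lasts 1/8 s, in which the tool goes at most 62.5 mm and 10.7 degrees, less where a joint would pass 70% of its speed; a pose out of reach is approached as far as the arm can. A call is refused whole if a number of a shift passes 62.5 or a number of a turn 1, either way. A call with a gripper value outside its range is refused whole. The fingers move at their own pace and stop on an object; the grip force is fixed at half the most. Time passes only in rows, so rows that do not move let the fingers close. It gives the time, the measured TCP pose, the force, the opening and the grip force at its end, in the units of the state.
- env.get_state(): the state, without advancing time (a new reading comes with each control period).
- env.read_camera(name): name is "scene" or "side" or "wrist"; returns a dict with "frame" (384x512x3 uint8, red, green, blue), "fx", "fy", "cx", "cy" (pixels), "R" (3x3) and "t" (3): a world point X has camera coordinates R X + t. Camera axes: x right, y down, z forward; pixel columns grow to the right and rows downward; lengths in m; the calibration is good to about 2 mm. A picture is of the moment at which its call begins. There is no depth.
- env.hand_in(): hands the job in; it is judged then, once.
Trained networks look in the newest picture that a camera, given by its name, has taken for a name from the list of things; names that differ only in an ending like _2 or _b are one class to them, and where a whole thing is asked for, a point or a joint stands for the part that bears it (a point fixed in the world has none). Each returns a list of dicts, best first, with "p" (0 to 1); they miss things now and then, are a little off and sometimes report something else, mostly with a low value. They report only what shows in the picture. A call takes as long as a camera call. They do not tell look-alikes from the thing itself.
- env.silhouettes(camera, name): "region" (384x512 bool, what is visible of it) and "extent" ([left, top, width, height] in pixels, round what is visible of it).
The state is a dict: "time_s": time; "joints": joint angles; "qvel": joint speeds; "tau": joint torques, N m; "tool_pos": TCP position; "eef_rot": TCP orientation; "force": force on the tool from outside, world axes, zero at the start; "wrist_torque": the same for the moment, N m; "finger_gap": opening from 0.0 (shut) to 1.0 (fully open); "grasp_force": force on a finger pad.
Only numpy, scipy, OpenCV 4.12 (cv2) and the standard library are available. Lean on these libraries where they do the work, as an engineer would, in place of code of your own. Each camera call takes 0.05 s, during which the arm holds its last target. There are 200 camera calls.

## Task

Turn the swivel cover on the mould by its grip bar, away from the guide bushing it hides, until its arm points along the arrow on the mould face. Then take the bore probe from its stand by the handle and lower it upright into the bushing just uncovered, without touching the mould, until the ring on its stem is level with the mouth of the bore, and finish while still holding it there, still and centred in the bore. Leave the bin, the guide pin and the eyebolt where they are.

Things in the scene. Friction and masses are not known exactly. Their poses are not given: they have to be found in the camera images.
- mould: Half of an injection mould, fixed: steel block 220 (x) x 170 (y) mm, upper face 80 mm high, 12 mm wide, 18 mm high flanges along its y sides. Origin: centre of its underside. Four guide bushings at x = +-80, y = +-55 mm: collars 45 mm across, 4 mm proud, through bore 32 mm wide. Only the one at (-80, +55), hidden by the cover at the start, is to be gauged. Stands left or right of the robot.
- bore (a point): Centre of the mouth of the bushing to be gauged, at the top of its collar, 84 mm above the bench. z up along the bore, which goes right through to the bench.
- cover (a joint): Turn of the swivel cover about its upright pivot (x = +10, y = +55 mm of the mould), rad, anticlockwise from above, 0 to 2.2. At 0 its disc is centred over the bore; starts at 0 to 0.2. Friction 0.06 N m: it stays where left. A steel arm 24 mm wide, 6 mm thick, its underside 86 mm above the bench, with a 48 mm disc at its end, 90 mm from the pivot.
- cover_grip (a point): Point to grip, on the pivot's axis, 114 mm above the bench, in the black upright grip bar on top of the cover. The bar is 14 mm wide, 44 mm long in line with the arm; its top is 130 mm above the bench, 38 mm above the arm's upper side. Axes turn with the cover: x in line with the arm (the disc lies towards -x), y across the bar, z up.
- cover_disc (a point): Centre of the upper side of the disc at the end of the cover's arm, 90 mm from the pivot and 92 mm above the bench. Axes as cover_grip.
- index: Flat dark arrow on the mould's upper face, 19 mm long, pointing at the cover's pivot. This origin lies on the pivot's axis, 80 mm above the bench; the arrow lies along its -x axis, 115 mm (tip) to 134 mm from the pivot. The cover is at the mark when its arm points along this -x axis: at a cover joint value of 1.15 to 1.45, different each time.
- index_tip (a point): Tip of the arrow, 115 mm from the pivot. Axes as body index.
- stand: Fixed upright block of grey plastic, 75 x 75 mm and 100 mm high, with a 25 mm wide upright hole through it, on a dark 110 mm square foot plate. Origin at the centre of its underside. The probe hangs in the hole.
- probe: Bore probe, 160 mm long, about 0.25 kg, loose, hanging upright in the stand by its flange, tip 10 mm above the bench. Origin at the tip, z up the stem. From the tip: steel stem 10 mm thick, 90 mm long, with a ring 16 mm wide, 3 mm high, its middle 45 mm up; round flange 40 mm wide, 6 mm thick; square black handle 28 x 28 mm (sides along x, y), from 96 to 160 mm.
- probe_tip (a point): Centre of the stem's lower end.
- probe_ring (a point): Centre of the ring on the stem, 45 mm above the tip.
- probe_handle (a point): Centre of the probe's square handle, 128 mm above the tip. Axes as the probe: x and y across the handle's sides, z up.
- guide_pin: Bystander: loose steel guide pin standing on its 44 mm head, 90 mm high, 0.5 kg. Origin at the centre of its underside. Leave alone.
- bin: Bystander: loose open blue plastic bin 100 x 140 x 60 mm. Origin at the centre of its underside. Leave alone.
- eyebolt: Bystander: loose steel lifting eyebolt, standing ring up, 80 mm high, 64 mm wide over its ring. Origin at the centre of its underside. Leave alone.
Mind the look-alikes: they are no part of the job. There is more than one size of the stand; the one meant has the size given above.

How it is judged:
By the outcome, as a careful person would: the job done as asked, in the order asked, and still so for the second after the job is handed in, while the arm keeps its last pose, push and grip.
It also fails if it takes over 58 s, if anything falls off the work surface, if the arm or the gripper's body presses on something with over 40 N, if the wrist force passes 120 N, or if a joint passes its speed limit or range.

## Working session

There is one attempt and no reset: what is moved stays moved. The work goes in short steps, Python scripts to look and compute and a tool call to move; the robot and the scene stay as the last step left them, time stands still between calls to the robot, and variables do not carry over. Pictures are saved under pics/ and viewed, at most 10 in all, crops included, and the job is handed in when it is done.

Besides the shell and the picture viewer there is one more tool, called after "Call:" in YAML: its name, and indented under it one key for each argument. servo_tool: Moves the arm, as the interface text tells. Its arguments: {"type":"object","properties":{"steps":{"type":"array","items":{"type":"array","items":{"type":"number"}}}},"required":["steps"]}

```bash
mkdir -p pics; ls; cat > h.py <<'E'
from workcell import env
import numpy as np, cv2
def snap(n,fn=None):
    c=env.read_camera(n)
    if fn: cv2.imwrite('pics/'+fn,c['frame'][:,:,::-1])
    return c
def proj(c,X):
    p=c['R']@np.asarray(X,float)+np.ravel(c['t']); return np.array([c['fx']*p[0]/p[2]+c['cx'],c['fy']*p[1]/p[2]+c['cy']])
def back(c,uv,z):
    d=c['R'].T@np.array([(uv[0]-c['cx'])/c['fx'],(uv[1]-c['cy'])/c['fy'],1]); o=-c['R'].T@np.ravel(c['t'])
    return o+d*(z-o[2])/d[2]
E
python3 - <<'E'
from h import *
a=snap('scene');b=snap('side')
cv2.imwrite('pics/a.png',cv2.cvtColor(np.vstack([a['frame'],b['frame']])[:,:,::-1],cv2.COLOR_RGB2RGBA)[:,:,:3] if 0 else cv2.resize(np.hstack([a['frame'],b['frame']])[:,:,::-1],(800,300)))
cv2.imwrite('pics/scene.png',a['frame'][:,:,::-1]);cv2.imwrite('pics/side.png',b['frame'][:,:,::-1])
for cn,c in(('scene',a),('side',b)):
  print(cn,(-c['R'].T@np.ravel(c['t'])).round(3))
  for n in['mould','cover','index','stand','probe','guide_pin','bin','eyebolt']:
    for d in env.silhouettes(cn,n):
      if d['p']>.2: print(n,round(d['p'],2),np.round(d['extent']))
s=env.get_state();print(s['time_s'],s['tool_pos'],s['eef_rot'])
E
```

```text
pics
scene [1.41  0.301 0.73 ]
mould 0.83 [315. 185.  94.  95.]
mould 0.64 [220. 151.  19.  30.]
cover 0.56 [376. 186.  21.  37.]
stand 0.67 [204. 165.  54.  58.]
stand 0.62 [229. 143.  24.  35.]
stand 0.22 [225. 150.  14.  33.]
probe 0.72 [217. 151.  20.  29.]
guide_pin 0.79 [319. 266.  26.  44.]
guide_pin 0.38 [314. 182.  92.  95.]
bin 0.68 [373. 186.  21.  35.]
eyebolt 0.68 [174. 222.  24.  35.]
eyebolt 0.65 [312. 181.  90. 100.]
side [0.328 0.538 0.679]
mould 0.68 [127. 256. 152. 128.]
cover 0.96 [175. 306.  93.  40.]
index 0.35 [241. 168.  48.  60.]
stand 0.93 [281. 104.  65.  77.]
stand 0.8 [320. 179.  44.  45.]
stand 0.74 [241. 169.  46.  58.]
probe 0.85 [259. 149.  18.  32.]
guide_pin 0.72 [100. 251.  29.  48.]
bin 0.85 [115. 194.  75.  76.]
eyebolt 0.57 [195. 158.  15.  34.]
0.9 [0.27942869 0.61446399 0.2226676 ] [[-9.10284210e-01  4.13983883e-01 -2.58685221e-05]
 [ 4.13983883e-01  9.10284211e-01  2.02903308e-05]
 [ 3.19475771e-05  7.76081656e-06 -9.99999999e-01]]
```

View pics/scene.png

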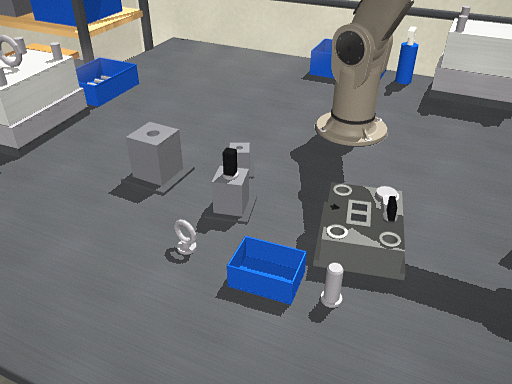

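View pics/side.png

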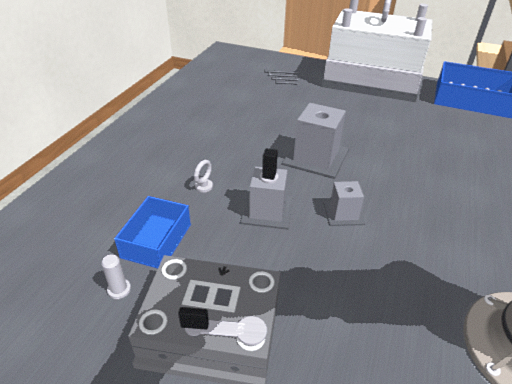

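Scene: the mould is at (362,230), with its cover grip at (392,208) and disc at (386,193). The candidates for the stand are the large one (155,155), the middle one with the probe (231,190), and the small one (240,155). Side: the probe stand is at (268,195), the disc at (251,333), the grip at (194,317) and the arrow at (223,271). I choose the middle stand, because the probe hangs in it, and check it in one crop.

```bash
python3 - <<'E'
from h import *
b=cv2.imread('pics/side.png');a=cv2.imread('pics/scene.png')
m=cv2.resize(b[250:384,120:290],None,fx=3.5,fy=3.5,interpolation=cv2.INTER_CUBIC)[:600]
p=cv2.resize(b[140:230,240:300],(200,300),interpolation=cv2.INTER_CUBIC)
q=cv2.resize(a[140:230,200:260],(200,300),interpolation=cv2.INTER_CUBIC)
o=np.zeros((600,800,3),np.uint8);o[:m.shape[0],:min(600,m.shape[1])]=m[:,:600];o[:300,600:]=p;o[300:,600:]=q
cv2.imwrite('pics/crop.png',o)
E
```

```text
(no output)
```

View pics/crop.png

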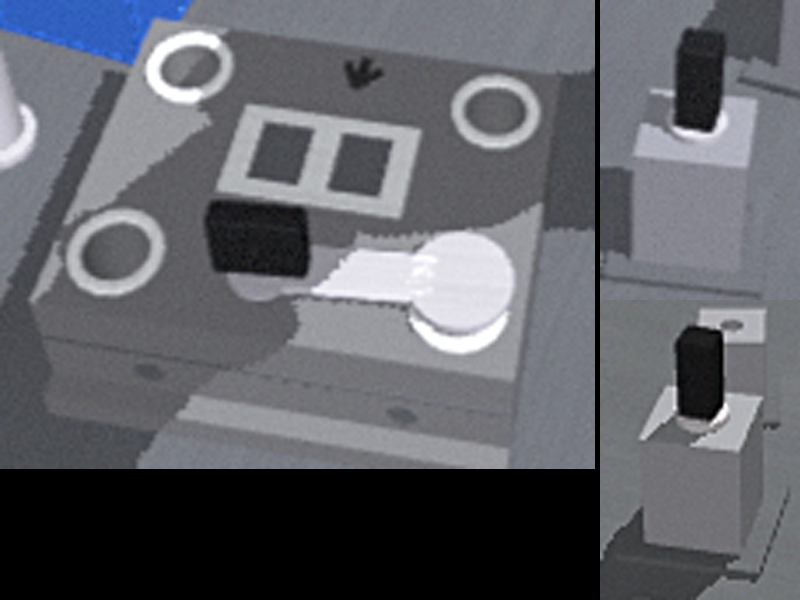

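The crop shows the middle stand with the square black probe handle over its flange. On the mould, the collars are at crop (190,67), (496,111) and (115,252), the disc at (462,283) and the arrow at (362,73), pointing at the pivot.

```bash
cat >> h.py <<'E'
def Rz(a): return np.array([[np.cos(a),-np.sin(a)],[np.sin(a),np.cos(a)]])
E
python3 - <<'E'
from h import *
from scipy.optimize import least_squares
c=snap('side');s=snap('scene')
P={'A':(80,-55),'B':(-80,-55),'C':(80,55)}
f=lambda x,y:np.array([120+x/3.5,250+y/3.5])
obs=[(c,f(190,67),'A'),(c,f(496,111),'B'),(c,f(115,252),'C')]
for k in obs: print(k[2],back(k[0],k[1],.084).round(4))
X={k:back(c,u,.084)[:2] for c_,u,k in obs}
print([np.linalg.norm(X[a]-X[b]) for a,b in('AB','AC','BC')])
def res(q,o):
    return np.concatenate([proj(cc,[*(q[:2]+Rz(q[2])@np.array(P[k])/1e3),.084])-u for cc,u,k in o])
v=X['A']-X['B'];y0=np.arctan2(v[1],v[0]);m=(X['B']+X['C'])/2
r=least_squares(res,[*m,y0],args=(obs,));q=r.x;print('fit',q,r.fun.round(2))
for k in((80,-55),(-80,-55),(80,55),(-80,55)): print(k,proj(s,[*(q[:2]+Rz(q[2])@np.array(k)/1e3),.084]).round(1))
pv=q[:2]+Rz(q[2])@np.array([.01,.055]);bo=q[:2]+Rz(q[2])@np.array([-.08,.055]);print('pivot',pv,'bore',bo)
d=back(c,f(462,283),.092)[:2];a=back(c,f(362,73),.08)[:2]
ang=lambda v:np.arctan2(v[1],v[0])
w=lambda t:(t+np.pi)%(2*np.pi)-np.pi
print('disc',np.linalg.norm(d-pv),w(ang(d-pv)-q[2]-np.pi),'arrow',np.linalg.norm(a-pv),w(ang(a-pv)-q[2]-np.pi))
# probe handle top centres
for cc,n,u in((c,'side',(240+700/1-0,0)),):pass
g=lambda x,y:(240+(x-600)*.3,140+y*.3); h=lambda x,y:(200+(x-600)*.3,140+(y-300)*.3)
# handle axis lines: top z=.170, bottom .106
print('hand top side',back(c,g(704,38),.170),'scene',back(s,h(702,337),.170))
print('flange',back(c,g(697,120),.103),back(s,h(700,415),.103))
for n in('side','scene'):
  for o in env.silhouettes(n,'probe')[:2]:
    M=o['region']; ys,xs=np.nonzero(M);print(n,o['p'],o['extent'])
E
```

```text
A [0.6315 0.137  0.084 ]
B [0.4753 0.1037 0.084 ]
C [0.6091 0.2446 0.084 ]
[np.float64(0.15964181090198146), np.float64(0.10996029229766828), np.float64(0.19435945689926395)]
fit [0.54211053 0.17418528 0.20845216] [-0.13 -0.07  0.03  0.09  0.1  -0.02]
(80, -55) [337.5 229.8]
(-80, -55) [343.  188.3]
(80, 55) [390.3 237.5]
(-80, 55) [389.8 194.3]
pivot [0.54051203 0.23006412] bore [0.45246032 0.21143899]
disc 0.0905544527464742 0.08101725675798832 arrow 0.12619794571043721 1.4322315038269782
hand top side [ 0.55697786 -0.16215218  0.17      ] scene [ 0.56262051 -0.15357404  0.17      ]
flange [ 0.55892871 -0.16206157  0.103     ] [ 0.56250296 -0.15729545  0.103     ]
side 0.81 [259.8, 149.3, 18.9, 32.4]
side 0.7 [114.6, 195.1, 75.6, 73.1]
scene 0.65 [219.6, 150.3, 21.1, 31.2]
```

Bystanders and look-alikes are clear of the path. Next I approach the grip bar.

Call:
servo_tool:
  steps:
    - [-39.7,-24.2,0,0,0,0,0]
    - [-39.7,-24.2,0,0,0,0,0]
    - [-39.7,-24.2,0,0,0,0,0]
    - [-39.7,-24.2,0,0,0,0,0]
    - [-39.7,-24.2,0,0,0,0,0]
    - [-39.7,-24.2,0,0,0,0,0]
    - [-39.7,-24.2,0,0,0,0,0]
    - [-39.7,-24.2,0,0,0,0,0]
    - [-39.7,-24.2,0,0,0,0,0]
    - [-39.7,-24.2,0,0,0,0,0]
    - [0,0,0,0,0,1,0]
    - [0,0,0,0,0,1,0]

```text
time_s: 2.6
tool_pos: [0.5411, 0.229, 0.2227]
eef_rot: [[-0.822, 0.57, 0.0], [0.57, 0.822, 0.0], [-0.0, 0.0, -1.0]]
force: [-0.3, 0.6, -0.3]
finger_gap: 1.003
grasp_force: 0.0
```

Call:
servo_tool:
  steps:
    - [0,0,0,0,0,1,0]
    - [0,0,0,0,0,1,0]
    - [0,0,0,0,0,1,0]
    - [0,0,0,0,0,1,0]
    - [0,0,0,0,0,1,0]
    - [0,0,0,0,0,1,0]
    - [0,0,0,0,0,1,0]
    - [0,0,0,0,0,1,0]
    - [0,0,0,0,0,1,0]
    - [0,0,0,0,0,1,0]
    - [0,0,0,0,0,1,0]
    - [0,0,0,0,0,1,0]

```text
time_s: 4.1
tool_pos: [0.5406, 0.2299, 0.2227]
eef_rot: [[0.08, 0.997, 0.0], [0.997, -0.08, 0.0], [0.0, 0.0, -1.0]]
force: [0.4, -0.4, 0.5]
finger_gap: 0.997
grasp_force: 0.0
```

Call:
servo_tool:
  steps:
    - [0,0,0,0,0,1,0]
    - [0,0,0,0,0,1,0]
    - [0,0,0,0,0,1,0]
    - [0,0,0,0,0,1,0]
    - [0,0,0,0,0,1,0]
    - [0,0,0,0,0,1,0]
    - [0,0,0,0,0,1,0]
    - [0,0,0,0,0,1,0]
    - [0,0,0,0,0,1,0]
    - [0,0,0,0,0,1,0]
    - [0,0,0,0,0,1,0]
    - [0,0,0,0,0,1,0]

```text
time_s: 5.6
tool_pos: [0.5406, 0.23, 0.2227]
eef_rot: [[0.903, 0.429, 0.0], [0.429, -0.903, 0.0], [0.0, -0.0, -1.0]]
force: [-0.1, 0.7, -0.0]
finger_gap: 1.003
grasp_force: 0.0
```

```bash
cat >> h.py <<'E'
def st():
    s=env.get_state();R=np.array(s['eef_rot']);print('t',s['time_s'],'pos',np.round(s['tool_pos'],4),'yawY',round(np.arctan2(R[1,1],R[0,1]),4),'zaxis',R[:,2].round(4),'q',np.round(s['joints'],2),'F',np.round(s['force'],1),s['finger_gap'],s['grasp_force']);return s,R
E
python3 - <<'E'
from h import *
st();w=snap('wrist','w1.png')
E
```

```text
t 5.6 pos [0.5406 0.23   0.2227] yawY -1.1276 zaxis [ 0.e+00  3.e-04 -1.e+00] q [-1.    0.38  0.64  1.8  -0.26  1.04 -1.39] F [-0.1  0.7 -0. ] 1.0028876007801037 0.0
```

View pics/w1.png

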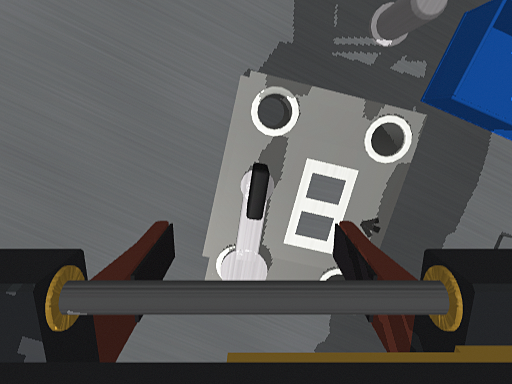

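The wrist view shows the bar top at about (258,168) to (256,215), the disc at (243,262) and the arrow at (374,225). I check these against projections.

```bash
python3 - <<'E'
from h import *
w=snap('wrist');q=np.array([0.54211053,0.17418528,0.20845216])
M=lambda x,y:q[:2]+Rz(q[2])@np.array([x,y])/1e3
print('pivot top',proj(w,[*M(10,55),.130]),'collars',proj(w,[*M(80,55),.084]),proj(w,[*M(80,-55),.084]))
th=q[2]+.08; pv=M(10,55)
for s in(-22,22): print('bar end',proj(w,[*(pv+Rz(th)@[s/1e3,0]),.130]))
print('disc',proj(w,[*(pv+Rz(th)@[-.09,0]),.092]))
for a in(1.40,1.43,1.46): print(a,[proj(w,[*(pv+Rz(q[2]+a)@[-r,0]),.08]).round(1) for r in(.115,.134)])
d=env.silhouettes('wrist','index')[:2];print([(o['p'],o['extent'],np.argwhere(o['region']).mean(0)[::-1]) for o in d])
f=w['frame'][205:245,355:390].mean(2);m=f<70
cv2.imwrite('pics/ar.png',cv2.resize(w['frame'][195:255,340:400,::-1],(600,600),interpolation=cv2.INTER_CUBIC))
E
```

```text
pivot top [252.61074045 196.9009743 ] collars [270.12590136 112.4059305 ] [383.77480502 140.11606697]
bar end [248.72685921 221.65197434]
bar end [256.65726266 171.11350413]
disc [239.45009304 271.74652272]
1.4 [array([356.5, 226.9]), array([372.9, 233.7])]
1.43 [array([358. , 223.9]), array([374.7, 230.3])]
1.46 [array([359.5, 220.9]), array([376.5, 226.8])]
[(0.74, [362.8, 216.0, 18.7, 21.5], array([369.80988593, 226.23954373]))]
```

View pics/ar.png

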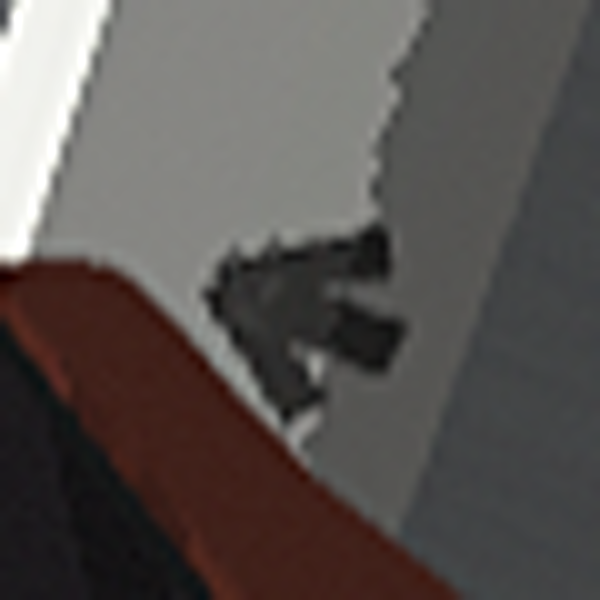

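The arrow tip is at about (360.7,224) and the tail at (380,229.5). There is a 5 px offset to my fit, so I resolve it with ring ellipses in all three cameras.

```bash
cat >> h.py <<'E'
def ring(c,uv,r=28):
    "centre of bright collar near uv (outer contour ellipse)"
    x,y=int(uv[0])-r,int(uv[1])-r; y=max(y,0);x=max(x,0)
    g=cv2.resize(cv2.cvtColor(c['frame'],cv2.COLOR_RGB2GRAY)[y:y+2*r,x:x+2*r],None,fx=8,fy=8,interpolation=cv2.INTER_CUBIC)
    out=[]
    for th in(150,170,190,210):
        for k in cv2.findContours((g>th).astype(np.uint8),cv2.RETR_EXTERNAL,cv2.CHAIN_APPROX_NONE)[0]:
            if len(k)>80:
                e=cv2.fitEllipse(cv2.convexHull(k));out.append((th,(np.array(e[0])+.5)/8-.5+[x,y],np.array(e[1])/8))
    return out
E
python3 - <<'E'
from h import *
np.set_printoptions(precision=1,suppress=True)
q=np.array([0.54211053,0.17418528,0.20845216])
for n,r in(('wrist',32),('side',18),('scene',14)):
  c=snap(n)
  for k in((80,-55),(-80,-55),(80,55)):
    p=proj(c,[*(q[:2]+Rz(q[2])@np.array(k)/1e3),.084]); print(n,k,p)
    if p[1]<270 or n!='wrist':
      for o in ring(c,p,r): print('   ',*o)
E
```

```text
wrist (80, -55) [384.  141.1]
    150 [352.6 170.6] [ 4.4 12.8]
    150 [387.8 139.5] [45.7 50.7]
    170 [352.1 170.6] [ 4.1 13.5]
    170 [387.8 139.5] [45.2 50.4]
    190 [352.5 170.8] [ 3.9 11.7]
    190 [387.8 139.5] [44.9 50. ]
    210 [351.8 170.8] [ 3.5 13.1]
    210 [387.9 139.4] [44.5 49.7]
wrist (-80, -55) [333.3 289. ]
wrist (80, 55) [270.6 112.5]
    150 [274.6 111. ] [48.6 50.3]
    170 [274.7 111.1] [48.3 49.7]
    190 [274.6 111.4] [48.  48.7]
    190 [263.1  90.8] [2.7 4.6]
    210 [274.6 111.4] [47.6 48.4]
side (80, -55) [174.2 269.1]
    150 [164.1 286.3] [ 2.6 15.1]
side (-80, -55) [261.7 281.8]
    150 [257.  285.3] [31.8 56.3]
    170 [261.5 281.4] [22.6 26.7]
    190 [261.4 281.4] [21.9 26.1]
    210 [261.4 281.3] [21.4 25.7]
side (80, 55) [153. 322.]
    150 [155.3 320.9] [42.7 52.1]
    170 [153.  321.6] [25.1 30.5]
    190 [153.  321.6] [24.5 29.7]
    210 [152.9 321.5] [24.  29.5]
scene (80, -55) [337.5 229.8]
    150 [339.9 227.8] [28.3 38.3]
    170 [328.8 238.5] [1.3 5.8]
    170 [337.2 231.2] [16.7 22.7]
    170 [348.4 219.1] [ 6.8 11.2]
    170 [333.  217.6] [1.5 6.8]
    190 [336.9 230.5] [14.3 21.9]
    190 [348.3 219.2] [ 5.9 12.2]
    210 [336.8 230.6] [13.9 21.5]
    210 [348.4 219. ] [ 6.2 10.9]
scene (-80, -55) [343.  188.3]
    150 [344.  192.9] [23.7 30.3]
    170 [351.3 200.1] [4.6 9.6]
    170 [333.3 199. ] [0.8 6.6]
    170 [342.1 188.8] [11.7 20.4]
    190 [351.4 200.3] [4.2 9.1]
    190 [342.3 188.9] [11.4 19.3]
    210 [351.5 200.4] [3.9 8.8]
    210 [342.4 188.9] [11.  18.9]
scene (80, 55) [390.3 237.5]
    150 [393.  235.6] [29.2 54.9]
    170 [376.8 241. ] [7.2 8.4]
    170 [416.5 241. ] [23.5 77.5]
    170 [392.4 227. ] [2.2 7. ]
    170 [379.  227.7] [ 2.4 10.8]
    190 [389.8 238.2] [14.7 22.6]
    210 [391.5 244.7] [ 1.2 10.9]
    210 [389.8 238.2] [14.1 22.2]
```

Call:
servo_tool:
  steps:
    - [0,0,20,0,0,0.88,0]
    - [0,0,20,0,0,0.88,0]
    - [0,0,20,0,0,0,0]
    - [0,0,0,0,0,0,0]

```text
time_s: 6.4
tool_pos: [0.5397, 0.2295, 0.1615]
eef_rot: [[0.957, 0.289, -0.002], [0.289, -0.957, -0.001], [-0.003, 0.001, -1.0]]
force: [0.2, -0.6, 0.1]
finger_gap: 1.002
grasp_force: 0.0
```

```bash
python3 - <<'E'
from h import *
np.set_printoptions(precision=1,suppress=True)
st();c=snap('wrist','w2.png');q=np.array([0.54211053,0.17418528,0.20845216])
for k in((80,-55),(80,55)):
    p=proj(c,[*(q[:2]+Rz(q[2])@np.array(k)/1e3),.084]); print(k,p,[o for o in ring(c,p,40) if o[2].min()>35])
pv=q[:2]+Rz(q[2])@np.array([.01,.055]);th=q[2]+.08
for x,y in((-22,-7),(-22,7),(22,-7),(22,7)): print(x,y,proj(c,[*(pv+Rz(th)@[x/1e3,y/1e3]),.130]))
E
```

```text
t 6.4 pos [0.5 0.2 0.2] yawY -1.2777 zaxis [-0. -0. -1.] q [-1.   0.5  0.6  1.9 -0.3  0.9 -1.5] F [ 0.2 -0.6  0.1] 1.0022521080627018 0.0
(80, -55) [408.9 121.4] [(150, array([413.4, 118.1]), array([56.5, 64.9])), (170, array([411.3, 115. ]), array([47.4, 63.5]))]
(80, 55) [260.2 108.4] [(150, array([265.4, 105.6]), array([60. , 63.5])), (170, array([265.4, 105.7]), array([59.5, 62.9]))]
-22 -7 [262.5 251.4]
-22 7 [241.3 251.3]
22 -7 [263.3 186.6]
22 7 [241.  186.5]
```

View pics/w2.png

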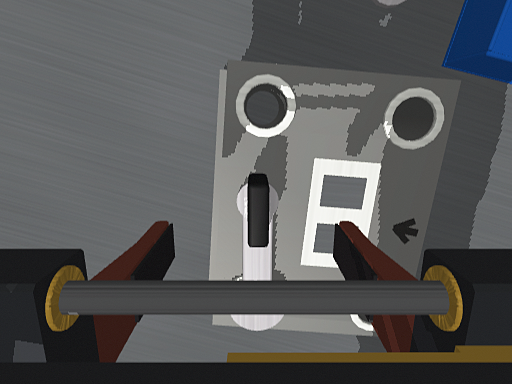

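The wrist view shows the bar spanning columns 248–269 (centre 258.5), with the finger midline at about 255.5, so the bar sits about 2 mm towards tool +y. I correct for that, descend and grip.

Call:
servo_tool:
  steps:
    - [0.5,2,22,0,0,0,0]
    - [0,0,22,0,0,0,0]
    - [0,0,22,0,0,0,0]
    - [0,0,0,0,0,0,0.7]
    - [0,0,0,0,0,0,1]
    - [0,0,0,0,0,0,1]
    - [0,0,0,0,0,0,1]
    - [0,0,0,0,0,0,1]

```text
time_s: 7.45
tool_pos: [0.5418, 0.2282, 0.097]
eef_rot: [[0.958, 0.288, 0.0], [0.288, -0.958, 0.0], [0.0, -0.0, -1.0]]
force: [0.3, 0.7, 1.1]
finger_gap: 0.469
grasp_force: 0.0
```

```bash
python3 - <<'E'
from h import *
s,R=st();print('F tool',(R.T@np.array(s['force'])).round(1),(R.T@np.array(s['wrist_torque'])).round(2))
E
```

```text
t 7.45 pos [0.5418 0.2282 0.097 ] yawY -1.2784 zaxis [ 4.e-04  4.e-04 -1.e+00] q [-0.94  0.55  0.58  1.91 -0.41  0.81 -1.42] F [0.3 0.7 1.1] 0.4685646393974846 0.0
F tool [ 0.5 -0.6 -1.1] [-0.03 -0.13 -0.03]
```

Call:
servo_tool:
  steps:
    - [0,0,1,0,0,0,1]
    - [0,0,0,0,0,0,1]
    - [0,0,0,0,0,0,1]
    - [0,0,0,0,0,0,1]
    - [0,0,0,0,0,0,1]
    - [0,0,0,0,0,0,1]

```text
time_s: 8.2
tool_pos: [0.5419, 0.2272, 0.0956]
eef_rot: [[0.958, 0.287, 0.0], [0.287, -0.958, -0.001], [-0.0, 0.001, -1.0]]
force: [1.7, -5.4, -1.5]
finger_gap: 0.16
grasp_force: 30.0
```

```bash
python3 - <<'E'
from h import *
s,R=st();print('F tool',(R.T@np.array(s['force'])).round(1),(R.T@np.array(s['wrist_torque'])).round(2))
E
```

```text
t 8.2 pos [0.5419 0.2272 0.0956] yawY -1.2792 zaxis [ 2.e-04 -9.e-04 -1.e+00] q [-0.94  0.55  0.58  1.91 -0.41  0.81 -1.42] F [ 1.7 -5.4 -1.5] 0.1599632827869239 29.999861419200897
F tool [0.1 5.6 1.5] [-0.94 -0.08 -0.08]
```

Call:
servo_tool:
  steps:
    - [0,1,0,0,0,0,1]
    - [0,0,0,0,0,-0.5,1]
    - [0,0,0,0,0,-1,1]
    - [0,0,0,0,0,-1,1]
    - [0,0,0,0,0,-1,1]
    - [0,0,0,0,0,-1,1]
    - [0,0,0,0,0,-1,1]
    - [0,0,0,0,0,-1,1]
    - [0,0,0,0,0,0,1]

```text
time_s: 9.32
tool_pos: [0.5422, 0.2267, 0.0956]
eef_rot: [[0.653, 0.758, 0.0], [0.758, -0.653, -0.0], [0.0, 0.0, -1.0]]
force: [2.7, -3.2, -4.2]
finger_gap: 0.162
grasp_force: 30.0
```

```bash
python3 - <<'E'
from h import *
s,R=st();print('F tool',(R.T@np.array(s['force'])).round(1),(R.T@np.array(s['wrist_torque'])).round(2))
E
```

```text
t 9.325 pos [0.5422 0.2267 0.0956] yawY -0.711 zaxis [ 3.e-04 -1.e-04 -1.e+00] q [-0.83  0.52  0.43  1.9  -0.29  0.79 -0.95] F [ 2.7 -3.2 -4.2] 0.16152283842033638 29.99935269355774
F tool [-0.7  4.2  4.2] [-0.96 -0.35 -0.03]
```

Call:
servo_tool:
  steps:
    - [0,0.7,0,0,0,-1,1]
    - [0,0,0,0,0,-1,1]
    - [0,0,0,0,0,-1,1]
    - [0,0,0,0,0,-1,1]
    - [0,0,0,0,0,-1,1]
    - [0,0,0,0,0,-1,1]
    - [0,0,0,0,0,-1,1]
    - [0,0,0,0,0,-1,1]
    - [0,0,0,0,0,-0.87,1]
    - [0,0,0,0,0,0,1]
    - [0,0,0,0,0,0,1]

```text
time_s: 10.7
tool_pos: [0.5429, 0.2265, 0.0956]
eef_rot: [[-0.06, 0.998, 0.001], [0.998, 0.06, -0.0], [-0.0, 0.001, -1.0]]
force: [3.8, -2.9, -5.8]
finger_gap: 0.157
grasp_force: 30.0
```

```bash
python3 - <<'E'
from h import *
s,R=st();print('F tool',(R.T@np.array(s['force'])).round(1),(R.T@np.array(s['wrist_torque'])).round(2))
c=snap('wrist');b=snap('side');a=snap('scene')
o=np.zeros((600,800,3),np.uint8)
o[:]=20
o[:384,:512]=c['frame']
o[:288,512:]=cv2.resize(b['frame'][254:384,140:270],(288,288),interpolation=cv2.INTER_CUBIC)
o[300:588,512:]=cv2.resize(a['frame'][160:280,300:420],(288,288),interpolation=cv2.INTER_CUBIC)
cv2.imwrite('pics/turn.png',o[:,:,::-1])
for n in('wrist','side'):
  for d in env.silhouettes(n,'index')[:1]: print(n,d['p'],d['extent'],np.argwhere(d['region']).mean(0)[::-1])
E
```

```text
t 10.7 pos [0.5429 0.2265 0.0956] yawY 0.0605 zaxis [ 6.e-04 -2.e-04 -1.e+00] q [-0.68  0.49  0.23  1.89 -0.15  0.78 -0.3 ] F [ 3.8 -2.9 -5.8] 0.15679713242463117 29.99941349029541
F tool [-3.1  3.7  5.8] [-0.76 -0.81 -0.05]
```

View pics/turn.png

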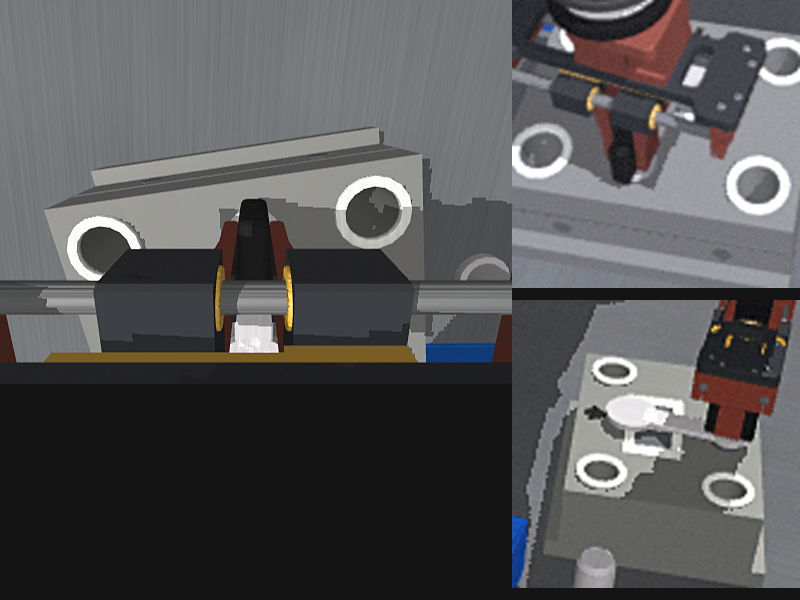

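The turn picture shows the disc pointing at the arrow in the scene crop (arrow at crop (595,412)). The bore at crop (615,371) is uncovered. I check the angle numerically.

```bash
python3 - <<'E'
from h import *
from scipy.optimize import least_squares
P=[(80,-55),(-80,-55),(80,55),(-80,55)]
a=snap('scene');q0=np.array([0.5444,0.1713,0.2085])
uv=[]
for k in P:
    p=proj(a,[*(q0[:2]+Rz(q0[2])@np.array(k)/1e3),.084]);r=[o[1] for o in ring(a,p,14) if 18<o[2].max()<24 and 10<o[2].min()<17 and np.linalg.norm(o[1]-p)<5];print(k,p.round(1),np.round(r,1).tolist());uv.append(np.median(r,0) if r else None)
ok=[i for i in range(4) if uv[i] is not None]
f=lambda q:np.concatenate([proj(a,[*(q[:2]+Rz(q[2])@np.array(P[i])/1e3),.084])-uv[i] for i in ok])
q=least_squares(f,q0).x;print('scene mould',q.round(4),f(q).round(2))
pv=q[:2]+Rz(q[2])@[.01,.055]
d=env.silhouettes('scene','index')
for o in d[:2]: print(o['p'],o['extent'])
g=cv2.cvtColor(a['frame'],cv2.COLOR_RGB2GRAY)[198:216,326:345]; m=g<60
ys,xs=np.nonzero(m);u=(xs.mean()+326,ys.mean()+198);print(m.sum(),u)
for uvv in(u,(334.6,206.7)):
  w=back(a,uvv,.08)[:2]-pv;print(np.linalg.norm(w),(np.arctan2(w[1],w[0])-q[2]-np.pi)%(2*np.pi))
for t in(1.38,1.42,1.46): print(t,proj(a,[*(pv+Rz(q[2]+t)@[-.09,0]),.092]).round(1))
for o in env.silhouettes('scene','cover')[:2]: print(o['p'],o['extent'])
E
```

```text
(80, -55) [335.9 230.1] [[337.0, 230.5], [336.9, 230.6], [336.8, 230.6]]
(-80, -55) [341.6 188.5] [[342.4, 188.9], [342.4, 188.9], [342.4, 189.0]]
(80, 55) [388.7 237.8] [[390.3, 238.4], [391.5, 238.4]]
(-80, 55) [388.4 194.5] []
scene mould [0.5449 0.1743 0.2156] [ 0.5   0.19  0.08  0.07 -0.56 -0.16]
26 (np.float64(334.34615384615387), np.float64(206.76923076923077))
0.12485506012251903 1.413764799310215
0.12437634805796398 1.4099407622414937
1.38 [350.3 205.2]
1.42 [349.9 206.1]
1.46 [349.6 207. ]
0.58 [337.2, 197.4, 62.6, 23.7]
```

Call:
servo_tool:
  steps:
    - [0,0,0,0,0,0,0.6]
    - [0,0,0,0,0,0,0.4]
    - [0,0,0,0,0,0,0.2]
    - [0,0,-20,0,0,0,0]
    - [0,0,-40,0,0,0,0]
    - [0,0,-50,0,0,0,0]
    - [0,0,-50,0,0,0,0]
    - [-30,0,0,0,0,0,0]
    - [-50,2,0,0,0,0,0]
    - [-50,2,0,0,0,0,0]
    - [0,0,0,0,0,0,0]

```text
time_s: 12.48
tool_pos: [0.5549, 0.0923, 0.2562]
eef_rot: [[-0.055, 0.998, 0.001], [0.998, 0.055, -0.001], [-0.001, 0.001, -1.0]]
force: [-0.2, 1.0, -0.3]
finger_gap: 1.0
grasp_force: 0.0
```

```bash
python3 - <<'E'
from h import *
st();c=snap('wrist','w3.png');print(proj(c,[.5428,.2272,.130]),proj(c,[.4548,.2085,.084]))
E
```

```text
t 12.475 pos [0.5549 0.0923 0.2562] yawY 0.055 zaxis [ 6.e-04 -1.e-03 -1.e+00] q [-0.55  0.26  0.34  1.81 -0.1   1.08 -0.13] F [-0.2  1.  -0.3] 1.0001799179656725 0.0
[247.22831336  27.25958373] [157.29032366  55.03835137]
```

View pics/w3.png

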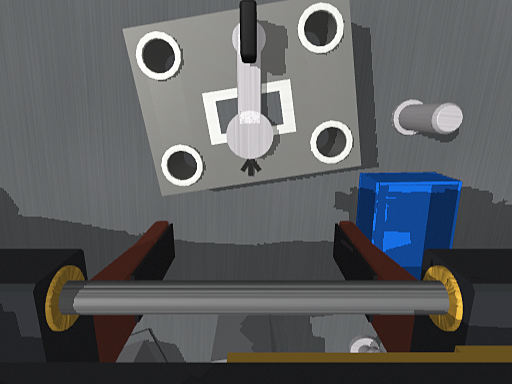

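The arm points straight down at the arrow at (251,165), and the uncovered bore at (158,56) matches the estimate (157,55). Next is the probe.

Call:
servo_tool:
  steps:
    - [-40,-1.7,0,0,0,0,0]
    - [-50,-2,0,0,0,0,0]
    - [-50,-2,0,0,0,0,0]
    - [-50,-2,0,0,0,0,0]
    - [-50,-2,0,0,0,0,0]
    - [-50,-2,0,0,0,0,0]
    - [-50,-2,0,0,0,0,0]
    - [0,0,0,0,0,0,0]

```text
time_s: 13.52
tool_pos: [0.5619, -0.2462, 0.2556]
eef_rot: [[-0.058, 0.998, -0.0], [0.998, 0.058, -0.002], [-0.002, -0.0, -1.0]]
force: [-0.0, 0.1, -0.7]
finger_gap: 1.002
grasp_force: 0.0
```

```bash
python3 - <<'E'
from h import *
st();c=snap('wrist','w4.png');
for y in(-.162,-.155): print(proj(c,[.56,y,.170]),proj(c,[.56,y,.106]))
E
```

```text
t 13.525 pos [ 0.5619 -0.2462  0.2556] yawY 0.0579 zaxis [-1.0e-04 -1.6e-03 -1.0e+00] q [-0.05  0.37  0.48  1.7  -0.19  1.12  0.54] F [-0.   0.1 -0.7] 1.0020576581693628 0.0
[256.95107771  88.8357211 ] [256.22361607  93.67585797]
[257.52384905  78.87614104] [256.67199616  85.83296708]
```

View pics/w4.png

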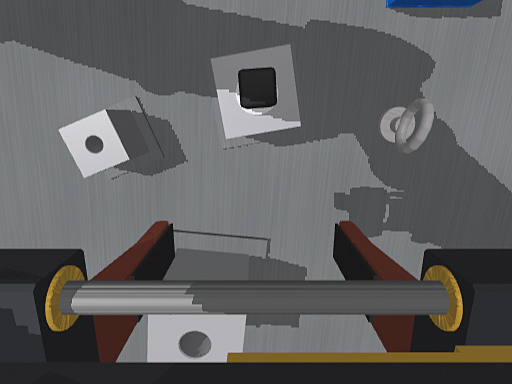

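The probe handle top shows at about (258,87) on the middle stand, slightly rotated. The small stand is at (95,143) and the large stand at (195,343).

```bash
cat > hd.py <<'E'
from h import *
s,R=st();c=snap('wrist')
def handle(c,box,z,th=45):
    x0,y0,x1,y1=box;g=c['frame'][y0:y1,x0:x1].max(2)
    n,l,sa,_=cv2.connectedComponentsWithStats((g<th).astype(np.uint8));i=1+np.argmax(sa[1:,4])
    pts=np.argwhere(l==i)[:,::-1]+[x0,y0]
    r=cv2.minAreaRect(pts.astype(np.float32));b=cv2.boxPoints(r)
    W=np.array([back(c,p,z)[:2] for p in b]);e=np.roll(W,-1,0)-W
    print('rect',r,'ctr',W.mean(0).round(4),'sides',np.linalg.norm(e,axis=1).round(4),'yaw deg mod90',(np.degrees(np.arctan2(e[:,1],e[:,0]))%90).round(1))
    return W.mean(0)
E
python3 - <<'E'
from hd import *
C=handle(c,(225,55,290,120),.170)
d=R.T@np.array([*(C-np.array(s['tool_pos'])[:2]),0]);print('tool shift mm',(d*1e3).round(1),'tool x yaw deg',np.degrees(np.arctan2(R[1,0],R[0,0])))
cv2.imwrite('pics/hz.png',cv2.resize(c['frame'][40:140,200:310,::-1],None,fx=5,fy=5,interpolation=cv2.INTER_CUBIC))
E
```

```text
t 13.575 pos [ 0.5625 -0.2432  0.2554] yawY 0.0612 zaxis [-3.e-04  2.e-04 -1.e+00] q [-0.06  0.37  0.48  1.7  -0.19  1.12  0.54] F [1.  0.9 0. ] 0.9985879237921217 0.0
rect ((256.5708312988281, 91.56195068359375), (37.91583251953125, 36.85152816772461), 86.18592071533203) ctr [ 0.5602 -0.1611] sides [0.027  0.0269 0.0278 0.0269] yaw deg mod90 [7.1 8.5 7.2 6.8]
tool shift mm [82.2  2.7  0. ] tool x yaw deg 93.5070278103341
```

View pics/hz.png

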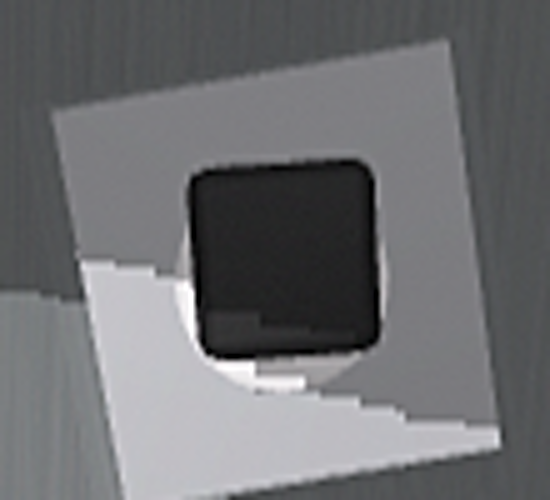

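The crop confirms a square handle over the round flange, turned about 4° from the tool. I move over it, descend and grip.

Call:
servo_tool:
  steps:
    - [27,0.9,0,0,0,-0.76,0]
    - [27,0.9,0,0,0,0,0]
    - [25,0.9,0,0,0,0,0]
    - [0,0,0,0,0,0,0]
    - [0,0,0,0,0,0,0]

```text
time_s: 14.25
tool_pos: [0.5568, -0.1631, 0.2559]
eef_rot: [[-0.132, 0.991, 0.0], [0.991, 0.132, 0.0], [0.0, 0.0, -1.0]]
force: [-0.3, -1.4, 0.1]
finger_gap: 1.0
grasp_force: 0.0
```

```bash
python3 - <<'E'
from h import *
s,R=st();d=R.T@np.array([.5602,-.1611,.121]);print(((R.T@(np.array([.5602,-.1611,.121])-s['tool_pos']))*1e3).round(1),'yaw x',np.degrees(np.arctan2(R[1,0],R[0,0])))
E
```

```text
t 14.25 pos [ 0.5568 -0.1631  0.2559] yawY 0.1322 zaxis [ 4.e-04  1.e-04 -1.e+00] q [-0.18  0.3   0.45  1.77 -0.15  1.09  0.45] F [-0.3 -1.4  0.1] 1.0004767175171914 0.0
[  1.5   3.6 134.9] yaw x 97.57329731887434
```

Call:
servo_tool:
  steps:
    - [1.5,3.6,35,0,0,0,0.2]
    - [0,0,35,0,0,0,0.3]
    - [0,0,35,0,0,0,0.3]
    - [0,0,30,0,0,0,0.3]
    - [0,0,0,0,0,0,1]
    - [0,0,0,0,0,0,1]
    - [0,0,0,0,0,0,1]
    - [0,0,0,0,0,0,1]
    - [0,0,0,0,0,0,1]
    - [0,0,0,0,0,0,1]

```text
time_s: 15.5
tool_pos: [0.5606, -0.1625, 0.1219]
eef_rot: [[-0.129, 0.992, 0.002], [0.992, 0.129, -0.0], [-0.0, 0.002, -1.0]]
force: [-1.4, 0.4, 6.4]
finger_gap: 0.318
grasp_force: 30.0
```

```bash
python3 - <<'E'
from h import *
s,R=st()
E
```

```text
t 15.5 pos [ 0.5606 -0.1625  0.1219] yawY 0.1291 zaxis [ 1.6e-03 -1.0e-04 -1.0e+00] q [-0.13  0.47  0.39  1.89 -0.24  0.83  0.52] F [-1.4  0.4  6.4] 0.318148370298938 29.999931156635284
```

Call:
servo_tool:
  steps:
    - [0,0,-5,0,0,0,1]
    - [0,0,-10,0,0,0,1]
    - [0,0,-20,0,0,0,1]
    - [0,0,-25,0,0,0,1]
    - [0,0,-25,0,0,0,1]
    - [0,0,-25,0,0,0,1]
    - [0,0,-25,0,0,0,1]
    - [0,0,-20,0,0,0,1]
    - [0,0,-10,0,0,0,1]
    - [0,0,0,0,0,0,1]

```text
time_s: 16.75
tool_pos: [0.5601, -0.1623, 0.2861]
eef_rot: [[-0.129, 0.992, 0.001], [0.992, 0.129, -0.0], [-0.0, 0.001, -1.0]]
force: [-0.4, 0.0, -3.0]
finger_gap: 0.321
grasp_force: 30.0
```

```bash
python3 - <<'E'
from h import *
s,R=st();p=np.array(s['tool_pos'])
for n in('side','scene'):
  c=snap(n)
  print(n,'pred tip',proj(c,p-[0,0,.1119]).round(1),'ring',proj(c,p-[0,0,.0669]).round(1),'flange',proj(c,p-[0,0,.0189]).round(1))
  for m in('probe','probe_ring','probe_tip'):
    for o in env.silhouettes(n,m)[:1]: print(m,o['p'],o['extent'])
  u,v=proj(c,p-[0,0,.1119]).round().astype(int)
  for row in range(v-16,v+6,2): print(row,u-9,c['frame'][row,u-9:u+10].mean(1).astype(int))
print(p)
E
```

```text
t 16.75 pos [ 0.5601 -0.1623  0.2861] yawY 0.1291 zaxis [ 0.001 -0.    -1.   ] q [-0.19  0.28  0.46  1.73 -0.14  1.16  0.43] F [-0.4  0.  -3. ] 0.32099646253566927 29.998603463172913
side pred tip [269.9 149.4] ring [270.8 131.2] flange [271.8 110.4]
probe 0.9 [259.3, 76.9, 22.3, 71.7]
probe_ring 0.79 [261.3, 75.1, 23.1, 78.4]
133 261 [125 122 125 124 122 118 122 132 139 142 149 140 142 132 127 127 122 124
 123]
135 261 [123 124 126 123 122 123 121 119 131 148 149 145 124 125 124 125 123 102
  74]
137 261 [125 126 122 126 127 127 121 118 136 154 150 143 131 128 124 126 104  81
  76]
139 261 [123 124 125 127 125 123 128 120 138 148 148 141 129 125 125  98  78  76
  77]
141 261 [126 124 125 126 124 130 128 122 139 151 151 176 152  97  75  74  80  79
  83]
143 261 [128 129 125 125 126 125 130 120 141 147 146 176 134  79  77  77  81  81
  76]
145 261 [124 126 125 123 127 129 127 139 141 151 179 168 112  79  77  78  80  84
  80]
147 261 [127 123 123 132 129 129 125 133 141 145 187 171 109  76  75  83  79  80
  81]
149 261 [128 123 129 129 126 128 122 136 155 181 198 154  95  76  77  83  7
[... 669 characters left out ...]
118 120 111 145 160 155 121 118 123 121 124 120
 123]
140 219 [117 122 118 117 122 119 121 124 103 148 159 155 119 115 121 119 119 118
 121]
142 219 [117 117 120 117 117 121 120 118 108 152 159 155 130 143 141 142 142 142
 141]
144 219 [117 122 123 120 120 119 120 118 105 149 157 157 118 187 184 184 183 182
 184]
146 219 [117 121 120 121 119 124 119 120 107 144 157 157 122 186 184 183 187 175
 132]
148 219 [116 115 117 115 117 120 114 120 111 150 159 158 127 186 181 184 189 141
 102]
150 219 [119 114 116 115 120 116 117 121 114 102 168 161 189 185 181 184 184 185
 189]
152 219 [117 119 119 121 116 116 118 113 113 114 166 166 164 165 164 165 163 165
 165]
[ 0.56012209 -0.16231419  0.28610619]
```

Call:
servo_tool:
  steps:
    - [20,-3,0,0,0,0,1]
    - [35,-5.2,0,0,0,0,1]
    - [40,-6,0,0,0,0,1]
    - [45,-6.7,0,0,0,0,1]
    - [45,-6.7,0,0,0,0,1]
    - [45,-6.7,0,0,0,0,1]
    - [45,-6.7,0,0,0,0,1]
    - [40,-6,0,0,0,0,1]
    - [35,-5.2,0,0,0,0,1]
    - [21,-3.1,0,0,0,0,1]
    - [10,-1.3,0,0,0,0,1]
    - [0,0,0,0,0,0,1]

```text
time_s: 18.65
tool_pos: [0.4548, 0.2082, 0.2855]
eef_rot: [[-0.129, 0.992, -0.0], [0.992, 0.129, -0.0], [-0.0, -0.0, -1.0]]
force: [0.3, -0.0, -1.4]
finger_gap: 0.316
grasp_force: 30.0
```

```bash
python3 - <<'E'
from h import *
s,R=st();p=np.array(s['tool_pos']);print(((R.T@(np.array([.4548,.2085,.206])-p))*1e3).round(1))
E
```

```text
t 18.65 pos [0.4548 0.2082 0.2855] yawY 0.1296 zaxis [-1.e-04 -2.e-04 -1.e+00] q [-0.72  0.12  0.19  1.9  -0.03  1.12 -0.4 ] F [ 0.3 -0.  -1.4] 0.31604610964985547 29.998674988746643
[ 0.3  0.  79.5]
```

Call:
servo_tool:
  steps:
    - [0.3,0,15,0,0,0,1]
    - [0,0,20,0,0,0,1]
    - [0,0,20,0,0,0,1]
    - [0,0,13,0,0,0,1]
    - [0,0,0,0,0,0,1]

```text
time_s: 19.27
tool_pos: [0.4543, 0.2076, 0.2165]
eef_rot: [[-0.128, 0.992, -0.002], [0.992, 0.128, -0.002], [-0.001, -0.002, -1.0]]
force: [-0.2, -0.3, -1.5]
finger_gap: 0.317
grasp_force: 30.0
```

```bash
python3 - <<'E'
from h import *
s,R=st();p=np.array(s['tool_pos'])
for n,r in(('side',24),('scene',14)):
  c=snap(n,'b_%s.png'%n);k=proj(c,[.4548,.2085,.084])
  print(n,'bore pred',k.round(1),'tip',proj(c,p-[0,0,.1119]).round(1),'ring',proj(c,p-[0,0,.0669]).round(1))
  for o in ring(c,k,r):
    if np.linalg.norm(o[1]-k)<8: print('  ',o)
  for o in env.silhouettes(n,'probe')[:1]:
    m=o['region'];print(o['p'],o['extent'])
    for y in range(int(o['extent'][1]),int(o['extent'][1]+o['extent'][3])+1,3):
      x=np.nonzero(m[y])[0]
      if len(x):print(y,x.min(),x.max(),end='; ')
  u,v=k.round().astype(int);print()
  for row in range(v-30,v+16,3): print(row,u-16,*c['frame'][row,u-16:u+17].mean(1).astype(int))
E
```

```text
t 19.275 pos [0.4543 0.2076 0.2165] yawY 0.1281 zaxis [-0.002  -0.0015 -1.    ] q [-0.71  0.19  0.18  1.98 -0.04  0.97 -0.38] F [-0.2 -0.3 -1.5] 0.31712507272724055 29.99852478504181
side bore pred [250.3 335.7] tip [251.  328.1] ring [251.3 311.3]
   (150, array([248.9276619 , 329.41935349]), array([55.63021851, 71.3731842 ]))
   (170, array([250.93125534, 330.96311951]), array([31.60250282, 41.95814133]))
   (190, array([250.72719002, 330.90370369]), array([31.05204964, 41.03435516]))
   (210, array([250.79357529, 337.30230522]), array([26.41257286, 28.83747482]))

306 234 255 252 196 160 166 165 164 167 161 166 167 166 167 168 170 180 190 195 200 201 209 194 189 180 169 164 168 167 164 165 169 167 165
309 234 255 219 166 160 168 164 166 165 167 165 167 166 165 161 146 148 165 196 204 215 208 201 178 167 164 170 164 166 167 164 168 162 166
312 234 194 167 165 165 170 161 163 165 169 164 164 172 226 193 140 145 173 192 208 212 208 234 239 197 166 166 166 163 169 164 167 165 169
315 234 165 167 163 167 167 166 164 166 164 168 167 153 163 223 239 233 228 221 222 232 235 237 214 175 16
[... 3699 characters left out ...]
3 159 161 69 200 255 242 106 74 91 96 99 96 95 92 94 83 80 58 51 213 255 255 161 156 165 125 118 116
198 372 161 158 161 159 160 161 162 163 168 80 168 209 178 89 86 107 100 86 115 101 127 154 151 228 255 255 239 157 160 165 141 116 119
201 372 157 157 160 162 162 162 161 163 167 181 80 14 23 20 39 45 43 46 42 39 34 27 24 14 10 12 40 80 122 121 140 114 117
204 372 158 159 163 161 161 169 73 74 84 89 17 18 21 27 16 21 20 22 24 18 19 20 21 19 24 22 29 28 34 43 36 40 126
207 372 65 71 67 68 67 166 85 81 89 30 20 20 18 21 21 21 24 22 17 22 21 19 20 25 19 24 23 18 19 13 11 131 123
210 372 139 137 136 140 142 144 144 179 103 12 18 18 22 18 21 22 20 23 19 18 21 24 26 24 22 21 21 17 20 3 147 122 117
```

```bash
python3 - <<'E'
from h import *
s,R=st();p=np.array(s['tool_pos']);B=np.array([.4548,.2085,.084])
A=[];b=[]
for n,du in(('side',-.2),('scene',1.65)):
  c=snap(n);X=p-[0,0,.100]
  J=[(proj(c,X+np.eye(3)[i]*.001)-proj(c,X-np.eye(3)[i]*.001))/2 for i in range(3)]
  t=J[2]/np.linalg.norm(J[2]);nrm=np.array([t[1],-t[0]]);nrm*=np.sign(nrm[0])
  A.append([nrm@J[0],nrm@J[1]]);b.append(du*nrm[0]);print(n,np.round(J,2).tolist())
e=np.linalg.solve(A,b);print('stem minus TCP (mm, bore-registered)',e,'tool',R.T@[*e,0]); print('TCP - bore',(p-B)*1e3)
w=snap('wrist');print(proj(w,B).round(1))
E
```

```text
t 19.475 pos [0.4553 0.2087 0.2184] yawY 0.1288 zaxis [ 1.2e-03  8.0e-04 -1.0e+00] q [-0.71  0.19  0.18  1.98 -0.04  0.97 -0.38] F [-0.2 -0.7 -2.2] 0.3176712948492368 29.998527467250824
side [[-0.61, -0.22], [-0.25, 0.54], [0.01, -0.37]]
scene [[-0.09, 0.22], [0.43, 0.1], [0.07, -0.36]]
stem minus TCP (mm, bore-registered) [-1.04094705  3.53756265] tool [ 3.64197717e+00 -5.77858239e-01  1.56899080e-03]
TCP - bore [  0.51493599   0.2099742  134.38090799]
[252.5 185.2]
```

Call:
servo_tool:
  steps:
    - [-2.8,1,0,0,0,0,1]
    - [0,0,8,0,0,0,1]
    - [0,0,12,0,0,0,1]
    - [0,0,12,0,0,0,1]
    - [0,0,5,0,0,0,1]
    - [0,0,0,0,0,0,1]
    - [0,0,0,0,0,0,1]

```text
time_s: 20.5
tool_pos: [0.4564, 0.206, 0.1809]
eef_rot: [[-0.129, 0.992, 0.0], [0.992, 0.129, 0.0], [0.0, 0.0, -1.0]]
force: [0.6, 0.9, -1.9]
finger_gap: 0.32
grasp_force: 30.0
```

```bash
python3 - <<'E'
from h import *
S=[env.get_state() for _ in range(1)];s,R=st();p=np.array(s['tool_pos'])
for n in('side','scene'):
  F=[];
  for i in range(3): c=snap(n);F.append(c['frame'].astype(float))
  f=np.mean(F,0).mean(2);k=proj(c,[.4548,.2085,.084])
  print(n,'bore pred',k.round(1),'axis at .113',proj(c,[.4548,.2085,.113]).round(1),'at .098',proj(c,[.4548,.2085,.098]).round(1))
  u,v=k.round().astype(int);
  for row in range(v-24,v+16,2): print(row,u-16,*f[row,u-16:u+17].astype(int))
st()
E
```

```text
t 20.5 pos [0.4564 0.206  0.1809] yawY 0.129 zaxis [ 4.e-04  3.e-04 -1.e+00] q [-0.7   0.24  0.18  2.02 -0.06  0.89 -0.36] F [ 0.6  0.9 -1.9] 0.3197352978985179 29.998572170734406
side bore pred [250.3 335.7] axis at .113 [250.5 325.5] at .098 [250.4 330.8]
312 234 120 102 98 112 176 242 249 246 246 246 216 171 125 88 62 58 36 30 21 24 28 28 22 57 166 174 160 152 149 167 170 168 166
314 234 101 102 98 104 134 152 184 235 242 242 241 242 242 244 245 244 244 245 244 187 124 104 104 166 235 241 233 211 185 167 166 167 165
316 234 102 99 105 153 168 165 153 151 166 194 227 240 240 240 240 240 239 240 240 241 242 242 236 234 222 209 193 176 165 163 165 166 166
318 234 103 105 144 167 167 165 167 165 161 160 164 173 181 191 188 198 212 213 215 214 216 212 208 199 182 170 164 165 166 167 164 165 170
320 234 103 100 115 156 167 166 166 168 165 167 166 167 168 153 161 171 177 200 211 191 171 167 166 164 166 165 166 165 166 167 165 166 167
322 234 102 104 146 165 167 167 168 166 165 166 166 164 157 139 151 179 199 212 213 211 208 177 164 162 166 166 167 165 166 165 165 167 167
324 234 100 104 
[... 4095 characters left out ...]
170 86 41 17 20 23 35 43 45 45 41 38 36 30 20 15 15 11 40 80 125 119 138 119 120
203 372 79 82 81 83 83 83 82 82 84 95 30 19 20 20 21 18 20 20 20 24 23 22 30 35 44 45 48 45 44 41 33 58 125
205 372 78 82 86 84 86 83 83 82 88 69 14 19 21 21 21 20 19 22 20 21 19 23 21 21 20 19 17 24 22 23 19 95 123
207 372 78 82 79 80 82 84 83 85 93 29 18 19 20 19 19 21 23 19 22 20 20 21 21 21 22 21 21 20 17 16 5 131 123
209 372 142 144 180 134 123 104 68 101 92 15 15 20 20 23 19 22 22 19 22 22 20 21 22 21 23 20 21 20 20 8 99 126 120
t 20.8 pos [0.4562 0.206  0.1809] yawY 0.1291 zaxis [ 3.e-04  3.e-04 -1.e+00] q [-0.7   0.24  0.18  2.02 -0.06  0.89 -0.36] F [-0.1 -0.4 -1.2] 0.3199529820248327 29.998548924922943
```

Call:
servo_tool:
  steps:
    - [0.6,-1.6,0,0,0,0,1]
    - [0,0,5,0,0,0,1]
    - [0,0,8,0,0,0,1]
    - [0,0,8,0,0,0,1]
    - [0,0,6,0,0,0,1]
    - [0,0,3,0,0,0,1]
    - [0,0,0,0,0,0,1]
    - [0,0,0,0,0,0,1]
    - [0,0,0,0,0,0,1]
    - [0,0,0,0,0,0,1]

```text
time_s: 22.05
tool_pos: [0.4545, 0.2064, 0.1508]
eef_rot: [[-0.129, 0.992, 0.0], [0.992, 0.129, 0.0], [0.0, 0.0, -1.0]]
force: [-0.6, 0.5, -2.4]
finger_gap: 0.318
grasp_force: 30.0
```

```bash
python3 - <<'E'
from h import *
s,R=st();p=np.array(s['tool_pos']);print(R.T@(np.array([.4545,.2064,.1509])-p)*1e3)
for n in('side','scene'):
  F=[];
  for i in range(3): c=snap(n);F.append(c['frame'].astype(float))
  f=np.mean(F,0).mean(2);k=proj(c,[.4548,.2085,.084])
  u,v=k.round().astype(int);print(n)
  for row in range(v-12,v+14,1 if n=='scene' else 2): print(row,u-16,*f[row,u-16:u+17].astype(int))
st()
E
```

```text
t 22.05 pos [0.4545 0.2064 0.1508] yawY 0.1291 zaxis [ 3.e-04  2.e-04 -1.e+00] q [-0.7   0.28  0.18  2.05 -0.07  0.82 -0.36] F [-0.6  0.5 -2.4] 0.3180638649109856 29.998631179332733
[ 0.04289469 -0.03227921 -0.07176392]
side
324 234 102 104 100 101 105 153 241 249 244 211 189 137 92 66 57 39 24 17 23 26 27 32 32 22 51 160 168 156 144 134 154 163 162
326 234 98 102 100 99 101 111 142 195 236 242 241 241 242 242 243 242 242 243 209 160 115 85 57 73 164 236 242 236 191 168 163 163 163
328 234 101 102 101 102 96 98 125 148 156 169 217 238 239 239 238 239 238 238 239 240 242 242 239 243 234 217 209 193 166 160 162 165 164
330 234 99 102 101 97 121 173 194 203 204 197 161 161 174 186 196 212 215 219 219 220 218 216 213 211 230 255 255 255 248 193 160 160 162
332 234 101 100 99 115 173 196 199 193 155 108 93 126 141 144 149 162 175 181 199 205 195 152 112 104 118 225 255 255 255 253 199 160 162
334 234 100 97 109 169 196 197 193 143 95 87 94 105 131 151 139 151 173 196 207 208 223 199 132 92 84 101 226 255 255 255 248 180 160
336 234 99 97 123 176 192 203 162 102 85 90 90 96 144 160 142 150
[... 3669 characters left out ...]
84 86 87 93 15 19 22 21 22 21 22 20 20 20 23 20 22 21 22 28 26 29 37 43 37 41 127
205 372 80 82 85 83 85 83 86 87 89 68 13 19 21 18 19 23 22 22 22 22 20 23 23 21 21 20 20 20 23 22 16 94 124
206 372 79 81 83 83 85 85 84 87 91 45 14 21 19 21 21 18 23 20 24 19 22 19 20 18 17 22 21 19 20 18 5 103 126
207 372 77 81 79 80 80 84 84 85 93 30 16 17 22 22 24 20 23 21 21 20 21 21 20 20 21 20 19 20 19 18 9 130 123
208 372 102 100 101 86 85 84 77 83 93 27 17 19 20 20 19 20 18 21 20 23 20 22 22 22 22 22 19 18 19 13 42 128 120
t 22.35 pos [0.4545 0.2063 0.1507] yawY 0.1291 zaxis [ 1.e-04  0.e+00 -1.e+00] q [-0.7   0.28  0.18  2.05 -0.07  0.82 -0.36] F [ 0.5  0.4 -2. ] 0.32178293471726865 29.998516738414764
```

The ring's centre is at about (250.8,337) in the side view, against the collar at (250.75,337.2). In the scene view it is at about (389.2,194.2), against (389.2,194.8). So it is level and centred within about a millimetre and still, and I hand it in.

```bash
python3 -c "
from h import *
st();print(env.hand_in())"
```

```text
t 22.35 pos [0.4545 0.2063 0.1507] yawY 0.1291 zaxis [ 1.e-04  0.e+00 -1.e+00] q [-0.7   0.28  0.18  2.05 -0.07  0.82 -0.36] F [ 0.5  0.4 -2. ] 0.32178293471726865 29.998516738414764
the job is handed in; nothing more can be done
None
```

Handed in at 22.4 s: the cover arm points along the arrow, and the probe is held still in the uncovered bore, centred and with its ring level with the mouth to within about 1–2 mm as measured in the camera images; no result came back from the judging.

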